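# Sweep the last morels off the sorting deck

### The arm

A 6-joint arm with a two-finger parallel gripper is mounted at the origin on the work surface. World frame = base frame: x ahead of the robot, y to its left, z up, the work surface at z = 0. Lengths are in m, angles in rad, forces in N, time in s.
With the tool pointing down it reaches from about 0.35 to 0.775 m from the base axis. Payload 7.3 kg.
Tool frame: the origin (TCP) lies between the finger pads; the fingertips stand r.tip_reach ahead of it and the grasp point (between the pads) lies 3 mm ahead of it (r.tip_reach is the distance from the TCP to the fingertips, in m); z points along the fingers, y is the line along which they close (so a half turn about z gives the same grasp; the last joint's range is limited). The gripper opens to 92 mm and grips with 3 to 60 N. Pads are 19 mm wide; open, the fingers measure 130 mm over their backs; the gripper's body (75 mm by 190 mm) begins 47 mm behind the grasp point.
Start: joints at [1.083, 0.342, 1.524, -0, 1.275, -0.146], TCP at [0.176, 0.495, 0.249] pointing down, gripper open.
Joint ranges: [-2.53, 2.53], [-0.77, 2.02], [0.04, 2.7], [-1, 4.14], [0.28, 2.66], [-3.11, 3.11]. Speed limits (rad/s): [2.57, 2.57, 3.14, 3.14, 3.14, 3.14].

### API

Orientations are given as a 3x3 rotation matrix whose columns are the frame's x, y, z axes.
In Python, from plant import r gives the robot as it stands.
- The arm moves only by the tool carry_out, never from a script. Its argument "deltas" is a list of rows, each a list of 5 numbers: the closure, from 0 (fully open) to 1 (shut), then the shift along the tool's x, y, z in cm, then the turn about the tool's z in rad. In form: [[grip, tx, ty, tz, twist], ...]. A call has exactly 10 rows; each row shifts and turns the commanded pose from where the row before left it, along the tool's axes as they then stand; what a row does not reach is not made up. A row lasts 1/10 s, in which the tool goes at most 50 mm and 8.59 degrees, less where a joint would pass 70% of its speed; a pose out of reach is approached as far as the arm can. A call is refused whole if a number of a shift passes 5 or a number of a turn 0.15, either way. A call with a gripper value outside its range is refused whole. The fingers move at their own pace and stop on an object; "newtons" is the grip in N (left out, the last holds). Time passes only in rows, so rows that do not move let the fingers close, or fill a call up. It gives the time, the measured TCP pose, the force, the opening and the grip force at its end, in the units of the state.
- r.observe(): the state, without advancing time (a new reading comes with each control period).
- r.read_camera(name): name is "side" or "top" or "wrist"; returns the picture (384x512x3 uint8, blue, green, red); there is no depth.
- r.camera_info(name): a dict with "mtx" (3x3 intrinsics, pixels), "R" (3x3) and "t" (3): a world point X has camera coordinates R X + t. Camera axes: x right, y down, z forward; pixel columns grow to the right and rows downward; lengths in m; the calibration is good to about 2 mm. A picture is of the moment at which its call begins: read the wrist's pose just before it. camera_info takes no time and is no camera call; for the wrist camera it gives the pose at the moment of the call.
- r.finish_job(): hands the job in; it is judged then, once.
The state is a dict: "time": time; "joint_pos": joint angles; "joint_velocities": joint speeds; "joint_torque": joint torques, N m; "tcp_pos": TCP position; "orientation": TCP orientation; "wrist_force": force on the tool from outside, world axes, zero at the start; "moment": the same for the moment, N m; "grip_width": finger opening in m; "grasp_force": force on a finger pad.
Only numpy, scipy, OpenCV 4.12 (cv2) and the standard library are available. Lean on these libraries where they do the work, as an engineer would, in place of code of your own. Each camera call takes 0.05 s, during which the arm holds its last target. There are 200 camera calls.

### The job

Clear the three morels left on the raised sorting deck: sweep them along the deck and over its open edge so that all three lie in the collecting tray beyond it. Only push them, do not lift or carry them, let none fall beside the tray, and leave the jar, the weight and everything else where it stands.

Things in the scene. Friction and masses are not known exactly. Their poses are not given: they have to be found in the camera images.
- sorter: Fixed stainless stand: a flat sorting deck with a collecting tray joined on beyond its open edge. Origin on the bench under the deck's middle, z up, x points from the deck's rear rim to the open edge and the tray. The deck's top is 70 mm above the bench, 205 mm along x (-105 to +100 mm) and 390 mm along y, with low rims 14 mm high and 4 mm thick along the rear and both sides and none along the open edge.
- deck (a point): Point on the deck's top surface straight above the stand's origin; same axes.
- lip (a point): Middle of the deck's open edge, on its top surface; the edge runs along y; same axes as the stand. Things pushed over it drop into the tray.
- tray (a point): Centre of the collecting tray's inner floor; same axes. The aluminium tray is 142 mm (x) by 402 mm (y) inside, walls 4 mm thick and rising 50 mm above the bench, floor 4 mm above the bench; its near wall stands 17 mm back under the deck's edge.
- morel1_mid (a point): Middle of a whole morel mushroom lying on the deck: brown pitted conical cap and pale stem, 52 mm long, 29 mm thick, about 22 g. x runs along it from stem to tip. Its middle is 14 mm above what it lies on; it does not roll by itself but may turn and tumble when pushed.
- morel2_mid (a point): Middle of a whole morel mushroom lying on the deck: brown pitted conical cap and pale stem, 52 mm long, 29 mm thick, about 22 g. x runs along it from stem to tip. Its middle is 14 mm above what it lies on; it does not roll by itself but may turn and tumble when pushed.
- morel3_mid (a point): Middle of a whole morel mushroom lying on the deck: brown pitted conical cap and pale stem, 52 mm long, 29 mm thick, about 22 g. x runs along it from stem to tip. Its middle is 14 mm above what it lies on; it does not roll by itself but may turn and tumble when pushed.
- jar: Small closed glass jar with a metal cap, 42 mm across, 55 mm tall, standing on the deck among the morels; origin at the middle of its base. To be left alone.
- weight: Brass scale weight with a knob, 36 mm across, 47 mm tall, standing on the deck among the morels; origin at the middle of its base. To be left alone.
- mug: White mug on the bench, left of the stand, 76 mm across, 90 mm tall; origin at the middle of its base. To be left alone.
- bottle: White plastic bottle on the bench, right of the stand, 64 mm across, 170 mm tall; origin at the middle of its base. To be left alone.
- brush: Hand brush lying on the bench, right of the stand; origin under its middle. To be left alone.
- carton: Small cardboard box on the bench, left of the stand, 90 x 70 x 60 mm; origin at the middle of its base. To be left alone.

How it is judged:
By the outcome, as a careful person would: the job done as asked, in the order asked, and still so for the second after the job is handed in, with the robot touching nothing.
It also fails if it takes over 58 s, if anything falls off the work surface, if the arm or the gripper's body presses on something with over 40 N, if the wrist force passes 120 N, or if a joint passes its speed limit or range.

## Working session

There is one attempt and no reset: what is moved stays moved. The work goes in short steps, Python scripts to look and compute and a tool call to move; the robot and the scene stay as the last step left them, time stands still between calls to the robot, and variables do not carry over. Pictures are saved under pics/ and viewed, at most 10 in all, crops included, and the job is handed in when it is done.

Besides the shell and the picture viewer there is one more tool, called after "Call:" as name(argument=value, ...), one argument or row to a line, values as JSON. carry_out: Moves the arm, as the interface text tells. Its arguments: {"type":"object","properties":{"deltas":{"type":"array","items":{"type":"array","items":{"type":"number"}}},"newtons":{"type":"number"}},"required":["deltas"]}

```bash
mkdir -p pics; ls
python3 - <<'E'
from plant import r
import cv2,numpy as np
np.set_printoptions(precision=4,suppress=True)
for n in("top","side"):
    cv2.imwrite(f"pics/{n}0.png",cv2.resize(r.read_camera(n),(800,600),interpolation=cv2.INTER_CUBIC))
    i=r.camera_info(n);print(n,i)
o=r.observe();print(o,r.tip_reach)
E
```

```text
pics
top {'mtx': array([[416.438 ,   0.    , 252.893 ],
       [  0.    , 416.438 , 183.2352],
       [  0.    ,   0.    ,   1.    ]]), 'R': array([[-0.0306, -0.9995, -0.0123],
       [-0.9952,  0.0316, -0.0923],
       [ 0.0927,  0.0095, -0.9957]]), 't': array([0.0311, 0.565 , 1.3726])}
side {'mtx': array([[358.7022,   0.    , 261.0935],
       [  0.    , 358.7022, 190.7093],
       [  0.    ,   0.    ,   1.    ]]), 'R': array([[ 0.8943, -0.4474,  0.0063],
       [-0.2318, -0.4753, -0.8487],
       [ 0.3827,  0.7576, -0.5288]]), 't': array([-0.4926,  0.1832,  0.817 ])}
{'time': 0.1, 'joint_pos': array([ 1.083 ,  0.3427,  1.5249,  0.    ,  1.2754, -0.146 ]), 'joint_velocities': array([ 0.0011, -0.0008, -0.0036,  0.0007,  0.0013, -0.0006]), 'joint_torque': array([  0.0016, -43.2006, -24.4695,   0.0719,   0.0526,  -0.0001]), 'tcp_pos': array([0.1758, 0.4943, 0.2481]), 'orientation': array([[-0.9421,  0.3352, -0.0007],
       [ 0.3352,  0.9421, -0.0013],
       [ 0.0002, -0.0014, -1.    ]]), 'wrist_force': array([-0.1463,  0.1618,  0.0984]), 'moment': array([ 0.0314,  0.0184, -0.031 ]), 'grasp_force': 0.0, 'grip_width': 0.09171921208093639} 0.022
```

View pics/top0.png

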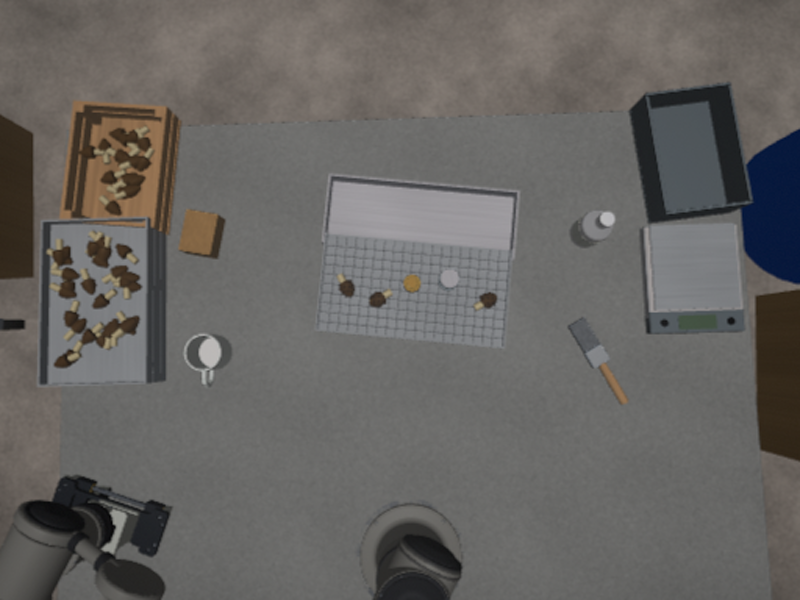

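View pics/side0.png

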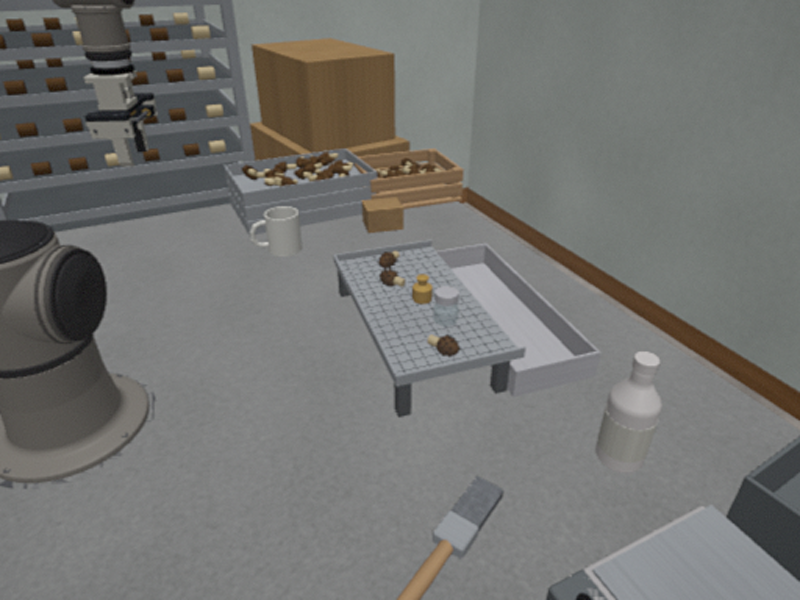

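The top view shows the deck (px x 317–511, y 236–346) with the tray beyond it. The morels are near (345,286), (380,298) and (486,301), the weight at (412,284) and the jar at (449,279). I'll enlarge the deck and convert these to world coordinates.

```bash
cat > h.py <<'E'
from plant import r
import cv2,numpy as np
np.set_printoptions(precision=4,suppress=True)
def px2w(u,v,z,n="top"):
    i=r.camera_info(n);R,t=i["R"],i["t"];c=-R.T@t
    d=R.T@np.linalg.solve(i["mtx"],[u,v,1.]);return c+d*(z-c[2])/d[2]
def w2px(X,n="top"):
    i=r.camera_info(n);p=i["mtx"]@(i["R"]@np.array(X)+i["t"]);return p[:2]/p[2]
E
python3 - <<'E'
from h import *
im=r.read_camera("top")
cv2.imwrite("pics/top1.png",cv2.resize(im[105:230,195:340],None,fx=5.4,fy=4.8 if 0 else 4.8*1.0,interpolation=cv2.INTER_CUBIC))
for k,(u,v),z in [("rimRL",(317,331),.084),("rimRR",(503,346),.084),("trayFL",(330,175),.05),("trayFR",(519,190),.05),("A",(345,286),.084),("B",(380,298),.084),("C",(486,301),.084),("weight",(412,284),.117),("jar",(449,279),.125)]:
    print(k,px2w(u*.64,v*.64,z))
E
```

```text
rimRL [0.4734 0.1759 0.084 ]
rimRR [ 0.4311 -0.2032  0.084 ]
trayFL [0.8082 0.1459 0.05  ]
trayFR [ 0.7618 -0.2577  0.05  ]
A [0.5642 0.1163 0.084 ]
B [0.5372 0.0448 0.084 ]
C [ 0.5241 -0.1726  0.084 ]
weight [ 0.5608 -0.0214  0.117 ]
jar [ 0.5677 -0.0955  0.125 ]
```

View pics/top1.png

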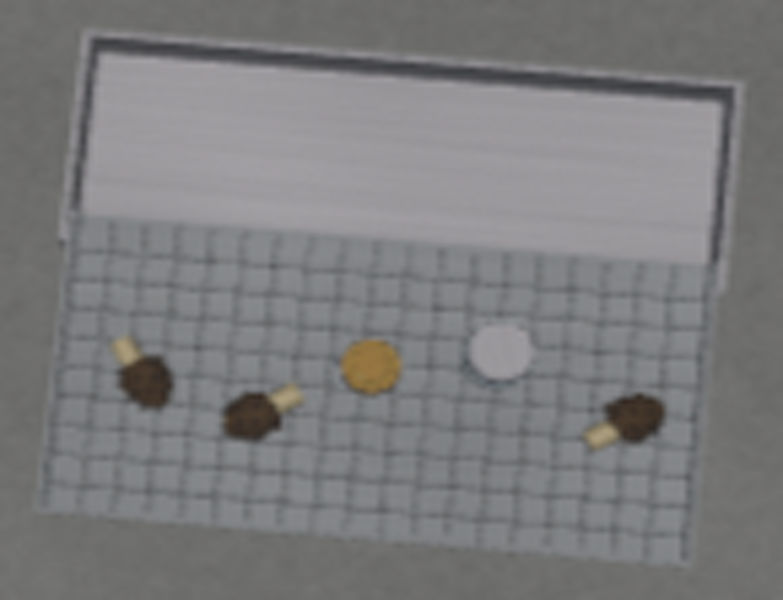

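The crop shows morel A spanning (122,348)–(155,395), B (235,425)–(295,392) and C (595,440)–(655,408). The weight top is at (372,366) and the jar top at (500,352). Deck rear corners are at (38,512) and (690,563).

Run:
```python
from h import *
W=lambda x,y,z:px2w(195+x/5.4,105+y/4.8,z)
RL,RR=W(38,512,.084),W(690,563,.084);FL,FR=W(86,33,.05),W(742,82,.05);OL,OR=W(80,218,.07),W(712,266,.07)
print(RL,RR,FL,FR,OL,OR,np.linalg.norm(RL-RR),np.linalg.norm(FL-FR))
yv=((RL-RR)+(FL-FR));yv[2]=0;yv/=np.linalg.norm(yv);xv=np.array([yv[1],-yv[0],0])
yaw=np.arctan2(xv[1],xv[0])
m1,m2=(RL+RR)/2,(FL+FR)/2
print("yaw",yaw,"rear-far distance along x (expect .105+.004..)",(m2-m1)@xv,"y offs",(m2-m1)@yv)
# rear outer x=-.105 (or -.109); far tray outer: .1-.017+4mm+142+4
o1=m1+.105*xv;o2=m2-(.1-.017+.004+.142)*xv;print(o1,o2)
o=(o1+o2)/2;o[2]=0;print("origin",o)
np.savez("fr.npz",o=o,xv=xv,yv=yv)
D=lambda p:np.array([(p-o)@xv,(p-o)@yv])*1000
for k,p in dict(A_stem=W(120,345,.082),A_tip=W(160,402,.082),B_tip=W(228,430,.082),B_stem=W(300,390,.082),C_stem=W(588,443,.082),C_tip=W(662,405,.082),weight=W(372,366,.110),weightknob=W(372,360,.117),jar=W(500,352,.125),OL=OL,OR=OR,RL=RL,RR=RR).items():print(k,p,D(p))
```

```text
[0.474  0.1786 0.084 ] [ 0.4284 -0.2058  0.084 ] [0.8087 0.1468 0.05  ] [ 0.7601 -0.2585  0.05  ] [0.6743 0.1511 0.07  ] [ 0.6287 -0.2305  0.07  ] 0.38715026616090487 0.4082059219441342
yaw -0.11877157943918897 rear-far distance along x (expect .105+.004..) 0.3358294271360445 y offs -0.002469964096177155
[ 0.5555 -0.026   0.084 ] [ 0.557  -0.0287  0.05  ]
origin [ 0.5562 -0.0274  0.    ]
A_stem [0.5848 0.1276 0.082 ] [ 10.0382 157.2471]
A_tip [0.5456 0.1046 0.082 ] [-26.2144 129.7353]
B_tip [0.5255 0.0645 0.082 ] [-41.4302  87.5474]
B_stem [0.551  0.0208 0.082 ] [-10.8841  47.1751]
C_stem [ 0.51   -0.1493  0.082 ] [ -31.4195 -126.5613]
C_tip [ 0.5341 -0.1943  0.082 ] [  -2.1739 -168.424 ]
weight [ 0.5631 -0.0222  0.11  ] [6.2252 5.9145]
weightknob [ 0.5664 -0.0222  0.117 ] [9.4679 6.2913]
jar [ 0.5684 -0.0962  0.125 ] [ 20.2886 -66.9139]
OL [0.6743 0.1511 0.07  ] [ 96.0574 191.1689]
OR [ 0.6287 -0.2305  0.07  ] [  96.0642 -193.1066]
RL [0.474  0.1786 0.084 ] [-106.0121  194.8101]
RR [ 0.4284 -0.2058  0.084 ] [-105.8173 -192.3401]
```

Call:
carry_out(
  deltas=[
    [0.75,0,0,0,-0.11],
    [0.75,0,0,0,-0.113],
    [0.75,-2.6,-2.4,0,0],
    [0.75,-2.6,-2.4,0,0],
    [0.75,-2.6,-2.4,0,0],
    [0.75,-2.6,-2.4,0,0],
    [0.75,-2.6,-2.4,0,0],
    [0.75,-2.6,-2.4,0,0],
    [0.75,-2.6,-2.4,0,0],
    [0.75,0,0,0,0],
  ],
  newtons=20,
)

```text
time: 1.15
tcp_pos: [0.3388, 0.3038, 0.2486]
orientation: [[-0.992, 0.123, 0.001], [0.123, 0.992, -0.001], [-0.001, -0.001, -1.0]]
wrist_force: [-0.5, 0.5, 0.2]
grip_width: 0.0235
grasp_force: 0.0
```

```bash
cat >> h.py <<'E'
f=np.load("fr.npz")
def rep():
    s=r.observe();p=s["tcp_pos"];d=p-f["o"];R=s["orientation"]
    print("t",s["time"],"deck mm",d@f["xv"]*1e3,d@f["yv"]*1e3,p[2]*1e3,"yaw err",np.arctan2(np.cross(f["yv"],R[:,1])[2],f["yv"]@R[:,1]),"F",s["wrist_force"],"w",s["grip_width"])
E
python3 -c "from h import *;rep()"
```

```text
t 1.15 deck mm -255.08751268785701 303.0397792949832 248.5788277083915 yaw err -0.0041597733203942435 F [-0.5413  0.5179  0.2159] w 0.02348702289811736
```

Call:
carry_out(
  deltas=[
    [0.75,-2.95,-2.65,0,0],
    [0.75,-2.95,-2.65,0,0],
    [0.75,-2.95,-2.65,0,0],
    [0.75,-2.95,-2.65,0,0],
    [0.75,-2.95,-2.7,0,0],
    [0.75,-2.95,-2.7,0,0],
    [0.75,0,0,3.5,0],
    [0.75,0,0,3.5,0],
    [0.75,0,0,3.5,0],
    [0.75,0,0,0,0],
  ],
)

```text
time: 2.15
tcp_pos: [0.4905, 0.1266, 0.1397]
orientation: [[-0.993, 0.118, -0.009], [0.118, 0.993, -0.001], [0.009, -0.002, -1.0]]
wrist_force: [0.3, -0.7, -0.3]
grip_width: 0.023
grasp_force: 0.0
```

Run:
```python
from h import *
rep()
cv2.imwrite("pics/side1.png",cv2.resize(r.read_camera("side")[140:260,200:400],None,fx=4,fy=4,interpolation=cv2.INTER_CUBIC))
```

```text
t 2.15 deck mm -83.52275676470188 145.1210315236864 139.67355130736019 yaw err 5.3480940802060466e-05 F [ 0.3149 -0.7131 -0.3147] w 0.02298832752426336
```

View pics/side1.png

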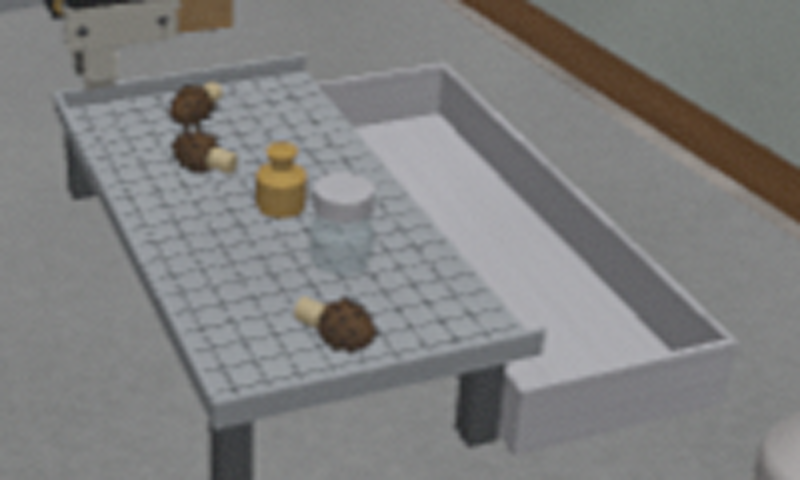

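The picture shows the fingers above the deck's rear left corner (95,75), behind the left morel (195,100). Nothing has been disturbed.

Call:
carry_out(
  deltas=[
    [0.75,0,0,0,0],
    [0.75,0,0,1.5,0],
    [0.75,0,0,1.5,0],
    [0.75,0,0,1,0],
    [0.75,0,0,0.2,0],
    [0.75,0,0,0,0],
    [0.75,0,0,0,0],
    [0.75,0,0,0,0],
    [0.75,0,0,0,0],
    [0.75,0,0,0,0],
  ],
)

```text
time: 3.2
tcp_pos: [0.4937, 0.1264, 0.102]
orientation: [[-0.993, 0.119, 0.0], [0.119, 0.993, 0.0], [-0.0, 0.0, -1.0]]
wrist_force: [0.3, 0.0, -0.0]
grip_width: 0.0236
grasp_force: 0.0
```

```bash
python3 -c "from h import *;rep()"
```

```text
t 3.2 deck mm -80.32554484260204 145.31661278581782 101.96219953701646 yaw err -2.305302357511961e-05 F [ 0.3275  0.0461 -0.0276] w 0.02355362561077893
```

Call:
carry_out(
  deltas=[
    [0.75,0,-0.2,0.6,0],
    [0.75,-0.8,0,0,0],
    [0.75,-1,0,0,0],
    [0.75,-1,0,0,0],
    [0.75,-1,0,0,0],
    [0.75,-1,0,0,0],
    [0.75,-1,0,0,0],
    [0.75,-1,0,0,0],
    [0.75,-1,0,0,0],
    [0.75,-1,0,0,0],
  ],
)

```text
time: 4.2
tcp_pos: [0.5815, 0.1139, 0.0957]
orientation: [[-0.993, 0.118, -0.0], [0.118, 0.993, 0.0], [0.0, 0.0, -1.0]]
wrist_force: [-0.6, 0.9, 1.0]
grip_width: 0.0229
grasp_force: 0.1
```

Run:
```python
from h import *
rep()
a=r.read_camera("side")[140:260,200:400];b=r.read_camera("top")[100:235,190:345]
cv2.imwrite("pics/c2.png",np.hstack([cv2.resize(x,(400,320),interpolation=cv2.INTER_CUBIC) for x in(a,b)]))
```

```text
t 4.2 deck mm 8.36051029617326 143.2876760472678 95.6826572783035 yaw err -7.264801499824353e-06 F [-0.6416  0.8816  1.0405] w 0.02287156526695102
```

View pics/c2.png

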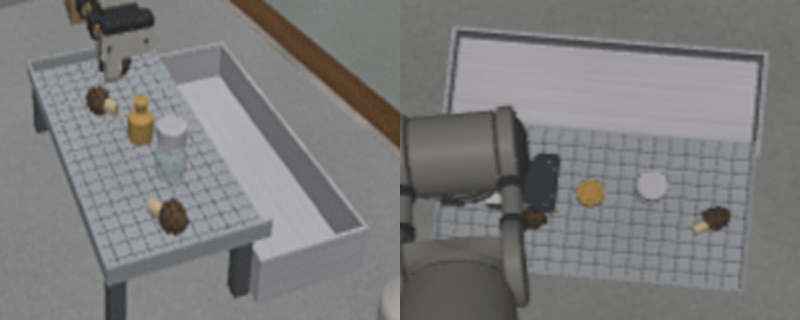

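The left morel is moving ahead of the fingers (side view, near (120,68)), and the weight and the other morels have not moved. I'll keep pushing.

Call:
carry_out(
  deltas=[
    [0.75,-1.1,0,0,0],
    [0.75,-1.1,0,0,0],
    [0.75,-1.1,0,0,0],
    [0.75,-1.1,0,0,0],
    [0.75,-1.1,0,0,0],
    [0.75,-1.1,0,0,0],
    [0.75,-1.1,0,0,0],
    [0.75,-1.1,0,0,0],
    [0.75,-1.1,0,0,0],
    [0.75,-0.8,0,0,0],
  ],
)

```text
time: 5.3
tcp_pos: [0.6873, 0.1013, 0.0956]
orientation: [[-0.993, 0.118, -0.0], [0.118, 0.993, 0.0], [0.0, 0.0, -1.0]]
wrist_force: [0.2, -0.5, -0.2]
grip_width: 0.0228
grasp_force: 0.0
```

Call:
carry_out(
  deltas=[
    [0.75,0,0,0,0],
    [0.75,0,0,-2,0],
    [0.75,0,0,-3,0],
    [0.75,0,0,-3,0],
    [0.75,3,-1.0,0,0],
    [0.75,3,-1.0,0,0],
    [0.75,3,-1.0,0,0],
    [0.75,3,-1.5,0,0],
    [0.75,3,-1.5,0,0],
    [0.75,0,0,0,0],
  ],
)

```text
time: 6.3
tcp_pos: [0.5264, 0.059, 0.1756]
orientation: [[-0.993, 0.119, -0.004], [0.119, 0.993, -0.0], [0.004, -0.001, -1.0]]
wrist_force: [-0.0, 0.1, -0.3]
grip_width: 0.0229
grasp_force: 0.0
```

Run:
```python
from h import *
rep()
a=r.read_camera("side")[140:260,200:400];b=r.read_camera("top")[100:235,190:345]
cv2.imwrite("pics/c3.png",np.hstack([cv2.resize(x,(400,320),interpolation=cv2.INTER_CUBIC) for x in(a,b)]))
```

```text
t 6.3 deck mm -39.82646981839371 82.25652070903654 175.64227240240686 yaw err -0.00045912986682646604 F [-0.0492  0.0506 -0.3003] w 0.022901365673708002
```

View pics/c3.png

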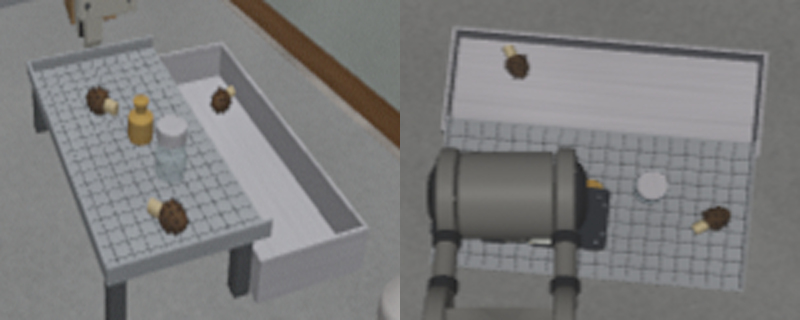

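The first morel lies in the tray (top view (515,62)), and the other objects stand where they did. The second comes next, pushed more slowly.

Call:
carry_out(
  deltas=[
    [0.75,2,-0.6,0,0],
    [0.75,2,-0.6,0,0],
    [0.75,0,0,2,0],
    [0.75,0,0,2,0],
    [0.75,0,0,2,0],
    [0.75,0,0,1,0],
    [0.75,0,0,0,0],
    [0.75,0,0,0,0],
    [0.75,0,0,0,0],
    [0.75,0,0,0,0],
  ],
)

```text
time: 7.4
tcp_pos: [0.4904, 0.0524, 0.1065]
orientation: [[-0.993, 0.118, 0.002], [0.118, 0.993, 0.0], [-0.002, 0.0, -1.0]]
wrist_force: [-0.6, -0.1, 0.5]
grip_width: 0.0228
grasp_force: 0.0
```

```bash
python3 -c "from h import *;rep()"
```

```text
t 7.4 deck mm -74.85047314380937 71.36559193922106 106.52894697521508 yaw err 8.90796696876114e-06 F [-0.6265 -0.0934  0.5349] w 0.022849282674685042
```

Call:
carry_out(
  deltas=[
    [0.75,0,0,0.6,0],
    [0.75,0,0,0.5,0],
    [0.75,-0.5,0,0,0],
    [0.75,-0.8,0,0,0],
    [0.75,-0.8,0,0,0],
    [0.75,-0.8,0,0,0],
    [0.75,-0.8,0,0,0],
    [0.75,-0.8,0,0,0],
    [0.75,-0.8,0,0,0],
    [0.75,-0.8,0,0,0],
  ],
)

```text
time: 8.4
tcp_pos: [0.551, 0.045, 0.0947]
orientation: [[-0.993, 0.119, -0.0], [0.119, 0.993, 0.0], [0.0, 0.0, -1.0]]
wrist_force: [-0.4, 0.6, -0.1]
grip_width: 0.0233
grasp_force: 0.1
```

Run:
```python
from h import *
rep()
a=r.read_camera("side")[140:260,200:400];b=r.read_camera("top")[100:235,190:345]
cv2.imwrite("pics/c4.png",np.hstack([cv2.resize(x,(400,320),interpolation=cv2.INTER_CUBIC) for x in(a,b)]))
```

```text
t 8.4 deck mm -13.791746459220136 71.26443890994406 94.68104875032041 yaw err -4.7576692629668145e-05 F [-0.352   0.6436 -0.0732] w 0.023326010147566207
```

View pics/c4.png

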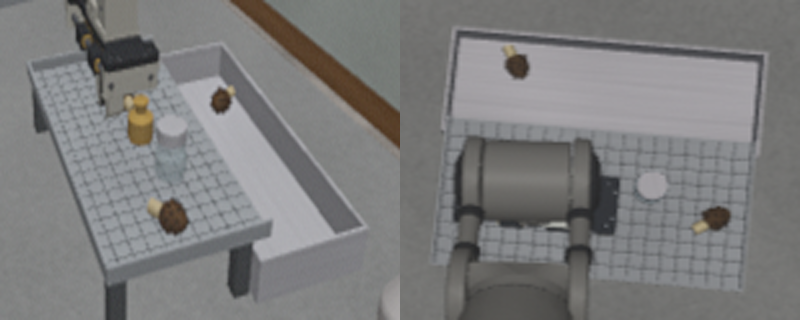

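The second morel rides ahead of the fingers, its stem visible at (128,102) in the side view. It is clear of the weight.

Call:
carry_out(
  deltas=[
    [0.75,-0.8,0.1,0,0],
    [0.75,-0.8,0.1,0,0],
    [0.75,-0.8,0.1,0,0],
    [0.75,-0.8,0,0,0],
    [0.75,-0.8,0,0,0],
    [0.75,-0.8,0,0,0],
    [0.75,-0.8,0,0,0],
    [0.75,-0.8,0,0,0],
    [0.75,-0.8,0,0,0],
    [0.75,-0.8,0,0,0],
  ],
)

```text
time: 9.5
tcp_pos: [0.6308, 0.0385, 0.0947]
orientation: [[-0.993, 0.119, 0.0], [0.119, 0.993, 0.0], [-0.0, 0.0, -1.0]]
wrist_force: [0.0, -1.0, -0.1]
grip_width: 0.0232
grasp_force: 0.1
```

Call:
carry_out(
  deltas=[
    [0.75,-0.8,0,0,0],
    [0.75,-0.8,0,0,0],
    [0.75,-0.8,0,0,0],
    [0.75,-0.8,0,0,0],
    [0.75,-0.8,0,0,0],
    [0.75,-0.4,0,0,0],
    [0.75,0,0,0,0],
    [0.75,0,0,0,0],
    [0.75,0,0,0,0],
    [0.75,0,0,0,0],
  ],
)

```text
time: 10.5
tcp_pos: [0.6736, 0.0335, 0.0948]
orientation: [[-0.993, 0.118, -0.0], [0.118, 0.993, 0.0], [0.0, 0.0, -1.0]]
wrist_force: [-0.1, -0.3, 0.7]
grip_width: 0.0231
grasp_force: 0.0
```

Call:
carry_out(
  deltas=[
    [0.75,0,0,-2,0],
    [0.75,0,0,-3,0],
    [0.75,0,0,-3,0],
    [0.75,0,0,-2,0],
    [0.75,2.5,-3.2,0,0],
    [0.75,2.5,-3.2,0,0],
    [0.75,2.5,-3.2,0,0],
    [0.75,2.5,-3.2,0,0],
    [0.75,2.5,-3.2,0,0],
    [0.75,2.5,-3.2,0,0],
  ],
)

```text
time: 11.5
tcp_pos: [0.5007, -0.1403, 0.195]
orientation: [[-0.993, 0.118, 0.001], [0.118, 0.993, -0.0], [-0.001, -0.0, -1.0]]
wrist_force: [0.7, -0.8, 0.3]
grip_width: 0.0229
grasp_force: 0.0
```

Run:
```python
from h import *
rep()
a=r.read_camera("side")[140:260,200:400];b=r.read_camera("top")[100:235,190:345]
cv2.imwrite("pics/c5.png",np.hstack([cv2.resize(x,(400,320),interpolation=cv2.INTER_CUBIC) for x in(a,b)]))
```

```text
t 11.5 deck mm -41.748649345156515 -118.71877423333476 195.00522293834166 yaw err 0.00025199932837149616 F [ 0.721  -0.8121  0.3191] w 0.022891873340119252
```

View pics/c5.png

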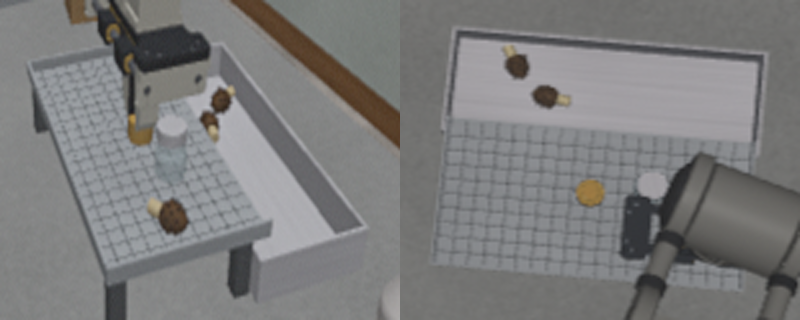

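Two morels are in the tray (top view (515,62) and (550,97)), and the weight and jar have not moved. Now the third.

Call:
carry_out(
  deltas=[
    [0.75,2,-1.5,0,0],
    [0.75,1.7,-1.5,0,0],
    [0.75,0,0,0,0],
    [0.75,0,0,2.2,0],
    [0.75,0,0,2.2,0],
    [0.75,0,0,2.2,0],
    [0.75,0,0,2.2,0],
    [0.75,0,0,0,0],
    [0.75,0,0,0,0],
    [0.75,0,0,0,0],
  ],
)

```text
time: 12.6
tcp_pos: [0.4629, -0.165, 0.1078]
orientation: [[-0.993, 0.118, 0.002], [0.118, 0.993, -0.001], [-0.002, -0.001, -1.0]]
wrist_force: [0.4, 0.4, 0.5]
grip_width: 0.0229
grasp_force: 0.0
```

```bash
python3 -c "from h import *;rep()"
```

```text
t 12.6 deck mm -76.37976689397075 -147.67942567858364 107.82849636768186 yaw err 0.00034108811117337066 F [0.3715 0.3725 0.4658] w 0.022904029766374533
```

Call:
carry_out(
  deltas=[
    [0.75,0,-0.2,0.7,0],
    [0.75,0,0,0.5,0],
    [0.75,-0.5,0,0,0],
    [0.75,-0.8,0,0,0],
    [0.75,-0.8,0,0,0],
    [0.75,-0.8,0,0,0],
    [0.75,-0.8,0,0,0],
    [0.75,-0.8,0,0,0],
    [0.75,-0.8,0,0,0],
    [0.75,-0.8,0,0,0],
  ],
)

```text
time: 13.6
tcp_pos: [0.5228, -0.1741, 0.0947]
orientation: [[-0.993, 0.118, -0.0], [0.118, 0.993, 0.0], [0.0, 0.0, -1.0]]
wrist_force: [-0.6, -0.9, 0.2]
grip_width: 0.0225
grasp_force: 0.1
```

Run:
```python
from h import *
rep()
a=r.read_camera("side")[140:260,200:400];b=r.read_camera("top")[100:235,190:345]
cv2.imwrite("pics/c6.png",np.hstack([cv2.resize(x,(400,320),interpolation=cv2.INTER_CUBIC) for x in(a,b)]))
```

```text
t 13.6 deck mm -15.79699135815777 -149.68706733682748 94.65954854862002 yaw err 5.175656549651014e-05 F [-0.6298 -0.8744  0.15  ] w 0.022466732008314106
```

View pics/c6.png

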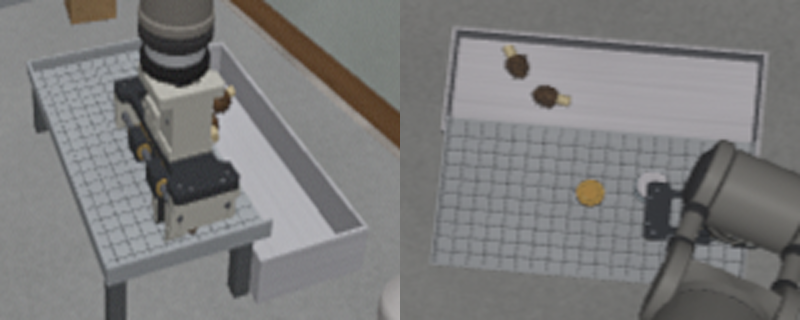

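The hand is behind the third morel, and the jar (652,186) and weight are still in place. The gripper body will pass about 14 mm above the jar, so I'll raise the hand 3 mm for margin and continue.

Call:
carry_out(
  deltas=[
    [0.75,-0.8,0,-0.3,0],
    [0.75,-0.8,0,0,0],
    [0.75,-0.8,0,0,0],
    [0.75,-0.8,0,0,0],
    [0.75,-0.8,0,0,0],
    [0.75,-0.8,0,0,0],
    [0.75,-0.8,0,0,0],
    [0.75,-0.8,0,0,0],
    [0.75,-0.8,0,0,0],
    [0.75,-0.8,0,0,0],
  ],
)

```text
time: 14.7
tcp_pos: [0.6022, -0.1836, 0.0977]
orientation: [[-0.993, 0.119, 0.0], [0.119, 0.993, 0.0], [-0.0, 0.0, -1.0]]
wrist_force: [-0.5, 0.3, 0.9]
grip_width: 0.0231
grasp_force: 0.2
```

Call:
carry_out(
  deltas=[
    [0.75,-0.8,0,0,0],
    [0.75,-0.8,0,0,0],
    [0.75,-0.8,0,0,0],
    [0.75,-0.8,0,0,0],
    [0.75,-0.8,0,0,0],
    [0.75,-0.6,0,0,0],
    [0.75,0,0,0,0],
    [0.75,0,0,0,0],
    [0.75,0,0,0,0],
    [0.75,0,0,0,0],
  ],
)

```text
time: 15.7
tcp_pos: [0.647, -0.189, 0.0978]
orientation: [[-0.993, 0.119, -0.0], [0.119, 0.993, 0.0], [0.0, 0.0, -1.0]]
wrist_force: [-0.0, 0.6, -0.5]
grip_width: 0.023
grasp_force: 0.0
```

Call:
carry_out(
  deltas=[
    [0.75,0,0,-2,0],
    [0.75,0,0,-3,0],
    [0.75,0,0,-3,0],
    [0.75,0,0,-3,0],
    [0.75,4,0,0,0],
    [0.75,4,0,0,0],
    [0.75,4,0,0,0],
    [0.75,4,0,0,0],
    [0.75,4,0,0,0],
    [0.75,3,0,0,0],
  ],
)

```text
time: 16.7
tcp_pos: [0.4164, -0.1611, 0.2078]
orientation: [[-0.993, 0.119, -0.0], [0.119, 0.993, 0.0], [0.0, 0.0, -1.0]]
wrist_force: [-0.6, -0.4, -0.0]
grip_width: 0.0231
grasp_force: 0.0
```

Call:
carry_out(
  deltas=[
    [0.75,1,0,0,0],
    [0.75,0,0,0,0],
    [0.75,0,0,0,0],
    [0.75,0,0,0,0],
    [0.75,0,0,0,0],
    [0.75,0,0,0,0],
    [0.75,0,0,0,0],
    [0.75,0,0,0,0],
    [0.75,0,0,0,0],
    [0.75,0,0,0,0],
  ],
)

```text
time: 17.7
tcp_pos: [0.4089, -0.1606, 0.2077]
orientation: [[-0.993, 0.119, 0.0], [0.119, 0.993, 0.0], [-0.0, 0.0, -1.0]]
wrist_force: [0.4, -0.7, 1.0]
grip_width: 0.0229
grasp_force: 0.0
```

Run:
```python
from h import *
rep()
a=r.read_camera("side")[140:260,200:400];b=r.read_camera("top")[100:235,190:345]
cv2.imwrite("pics/c7.png",np.hstack([cv2.resize(x,(400,320),interpolation=cv2.INTER_CUBIC) for x in(a,b)]))
```

```text
t 17.7 deck mm -130.45208818132636 -149.72276781548305 207.68665465051416 yaw err -4.475636693602122e-05 F [ 0.4453 -0.6644  1.0416] w 0.02292800854743098
```

View pics/c7.png

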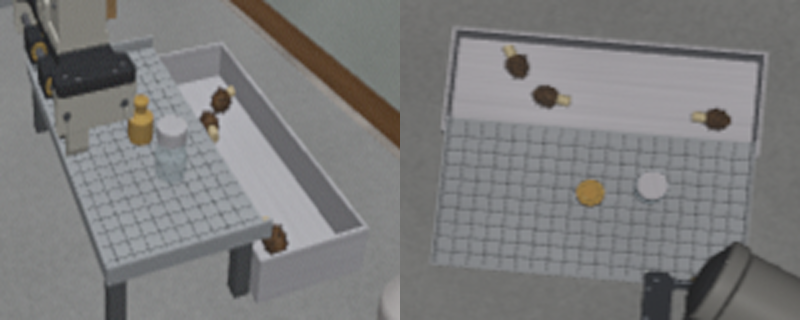

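All three morels appear to be in the tray (top view (515,62), (548,97) and (715,118)), with the jar and weight in place. I'll triangulate the third to check it lies on the tray floor.

Run:
```python
from h import *
P=lambda n:(lambda i:i["mtx"]@np.c_[i["R"],i["t"]])(r.camera_info(n))
def tri(s,t):
    a=np.array([[200+s[0]/2],[140+s[1]*.375]]);b=np.array([[190+t[0]*155/400],[100+t[1]*135/320]])
    X=cv2.triangulatePoints(P("side"),P("top"),a,b).ravel();X=X[:3]/X[3];d=X-f["o"];print(d@f["xv"],d@f["yv"],X[2])
tri((275,238),(317,119));tri((265,220),(298,117));tri((221,100),(116,64))
tri((171,124),(252,177))
```

```text
0.13437662978443918 -0.15054223121755794 0.02446397154068518
0.13423094522308235 -0.125083006867953 0.027930489291793703
0.19270064866072653 0.11985498531449108 0.01915679752529229
0.02818245597765148 -0.06487358232870681 0.12477970184350994
```

The third morel's cap is about 24 mm above the bench at deck x = 134 mm, so it lies on the tray floor inside the walls. The arm is clear of everything, so I'm handing in.

```bash
python3 -c "
from plant import r
print(r.finish_job())"
```

```text
the job is handed in; nothing more can be done
None
```

All three morels were swept over the deck's open edge and lie in the collecting tray; the jar, weight and other objects were left standing, and the job was handed in at about 18 s.

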